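# Grind setting, then lid held at half twist

### The job

Get the coffee grinder going: first slide its white grind-setting grip along the track until it is level with the yellow clip, then put the orange-handled bayonet lid into the collar with its handle in line with the white marks and twist it clockwise (seen from above) half-way, until the handle points at the green marks. Do not turn it on towards the red lock marks, where it clicks shut. The lid springs back if let go, so finish while still gripping it at the green marks, and leave the dish, mug and jar where they are.

Things in the scene. Friction and masses are not known exactly. Their poses are not given: they have to be found in the camera images.
- grinder: Black coffee grinder, fixed, housing 230 x 190 mm with a flat deck 100 mm above the counter. Origin: on the counter, under the collar's axis; z up. The slider track on the deck runs along y at x = -112 mm (grip top 54.5 mm above the deck). White entry marks lie on the deck at +y and -y of the collar.
- collar: Steel bayonet collar on the deck, 106 mm across. Origin: on its axis, at the well floor, 4 mm above the deck; z up. The rim, 6 mm thick, top 15 mm above the origin, has a 74 mm round opening with two notches, 18 mm wide, at +x and -x, in line with the white marks, to let the lid's lugs in. Under the rim the lugs turn clockwise (seen from above).
- half_mark: The green marks on the deck, on both sides of the collar, 59 to 81 mm from its axis. Same origin as the collar; its x axis runs through both green marks: 0.7 rad (40 deg) clockwise from the white marks. The red lock marks lie a further 0.7 rad clockwise.
- ring (a joint): Sprung ring on the well floor. Its orange dogs stand 4 mm clear on either side of each lug, so it lags the lid by about 0.1 rad. 0 rad: at the white marks; grows clockwise; 1.4 rad: end stop, the lock. It resists with 0.04 N m at 0 and 0.15 N m at 1.4 rad, and springs back to 0 with the lid if let go.
- lid_bar (a point): Middle of the lid's orange handle bar: 64 mm long (x), 14 mm thick (y), 34 mm tall (17 mm above and below this point); z up. Under it a black cap, 100 mm across, 8 mm thick (top 17 mm below this point). The lid, about 150 g, starts upright on the counter. Fully in, this point is 42 mm above the collar's origin and the cap's underside is 2 mm above the rim.
- lid_foot (a point): Centre of the underside of the lid's grey plug (66 mm across, 17 mm tall, below the cap), 42 mm below lid_bar, same axes. Two orange lugs at the foot of the plug, 10 mm wide, 6 mm tall, reach 43 mm from the axis along +x and -x, in line with the bar. Both ways round fit. Fully in, the foot rests on the well floor.
- grind_top (a point): Middle of the top of the white slider grip, a block 28 mm wide (x) by 20 mm (y, along the track) by 40 mm tall, over a flat track 40 mm wide whose top is 40 mm below this point, 14 mm above the deck. It slides along +y and -y of this frame (about 1.5 N) and stays where it is left.
- grind (a joint): Position of the slider grip along its track, 0 to 0.1 m, growing along +y of grind_top.
- clip: Yellow T-shaped clip on the deck beside the track (on its collar side), 6 mm tall, look only. Origin at its foot; its y axis is parallel to the track. The grip is level with it when both have the same position along the track. The slider's joint value there is between 0.045 and 0.09.
- dish_mid (a point): Centre, half-way up, of a round white dish, 90 mm across, 32 mm tall, standing near the lid; leave it alone.
- mug_mid (a point): Centre, half-way up, of a white mug, 80 mm across, 85 mm tall; leave it alone.
- jar_mid (a point): Centre, half-way up, of an amber jar, 84 mm across, 110 mm tall; leave it alone.

How it is judged:
On the way, in this order (a step that is already met when the one before it is completed fails the run):
1. the slider grip is level with the clip, to 5 mm (y of grind_top in the frame of clip between -0.005 and 0.005 m), for 0.3 s.
2. the lid is fully down in the collar (z of lid_bar in the frame of collar between 0.038 and 0.047 m and horizontal distance between lid_bar and collar below 0.007 m and angle between lid_bar's own z axis and vertical below 0.1 rad), for 0.2 s.
At the end, for the whole second after the job is handed in: The slider grip is level with the yellow clip (5 mm); the lid is fully down in the collar (height to 5 mm, centred to 7 mm, upright), its handle within 0.2 rad of the green marks with the ring between 0.35 and 0.95 rad, not turning, and the fingers still hold it (over 2 N) (all of step 1 and all of step 2 and angle between the x axis of lid_bar and the x axis of half_mark, either way round below 0.2 rad and value of joint ring between 0.35 and 0.95 rad and contact force between the fingers and lid above 2 N and angular speed of lid below 0.2 rad/s); the arm keeps its last pose, push and grip.
It fails at once if the lid is turned on towards the lock (ring past 1.15 rad) (value of joint ring above 1.15 rad).
It fails at once if the dish is moved by more than 30 mm or tipped (distance of dish_mid from where it was at the start of the episode above 0.03 m or angle between dish_mid's own z axis and vertical above 0.4 rad).
It fails at once if the mug is moved by more than 30 mm or tipped (distance of mug_mid from where it was at the start of the episode above 0.03 m or angle between mug_mid's own z axis and vertical above 0.4 rad).
It fails at once if the jar is moved by more than 30 mm or tipped (distance of jar_mid from where it was at the start of the episode above 0.03 m or angle between jar_mid's own z axis and vertical above 0.4 rad).
It also fails if it takes over 51 s, if anything falls off the work surface, if the arm or the gripper's body presses on something with over 40 N, if the wrist force passes 120 N, or if a joint passes its speed limit or range.

### The arm

A 6-joint arm with a two-finger parallel gripper is mounted at the origin on the work surface. World frame = base frame: x ahead of the robot, y to its left, z up, the work surface at z = 0. Lengths are in m, angles in rad, forces in N, time in s.
With the tool pointing down it reaches from about 0.275 to 0.75 m from the base axis. Payload 10.2 kg.
Tool frame: the origin (TCP) lies midway between the tips of the shut fingers; the grasp point (between the pads) lies 19 mm behind it (arm.grip_point_offset is the distance from the TCP to the grasp point, in m); z points along the fingers, y is the line along which they close (so a half turn about z gives the same grasp; the last joint's range is limited). The gripper opens to 88 mm and grips with 3 to 60 N. Pads are 18 mm wide; open, the fingers measure 123 mm over their backs; the gripper's body (75 mm by 187 mm) begins 45 mm behind the grasp point.
Start: joints at [-1.521, 0.313, 1.498, -0, 1.331, -0.223], TCP at [0.141, -0.506, 0.239] pointing down, gripper open.
Joint ranges: [-2.94, 2.94], [-0.97, 2.17], [0.19, 2.56], [-1.23, 4.37], [0.02, 3.11], [-2.88, 2.88]. Speed limits (rad/s): [2.39, 2.39, 3.01, 3.14, 3.14, 3.14].

### API

Orientations are given as [roll, pitch, yaw] about the fixed x, y, z axes, in that order (R = Rz(yaw) Ry(pitch) Rx(roll)).
In Python, from cell import arm gives the robot as it stands.
- The arm moves only by the tool jog_arm, never from a script. Its argument "rows" is a list of rows, each a list of 7 numbers: the turn, a rotation vector about the tool's x, y, z normalised to -1 to 1, where 1 is 180 degrees, then the shift along the tool's x, y, z normalised to -1 to 1, where 1 is 1 m, then the closure, from -1 (fully open) to 1 (shut). In form: [[wx, wy, wz, x, y, z, grip], ...]. A call has exactly 8 rows; each row is the pose to reach, as a shift and turn from the pose commanded when the call began, along the tool's axes at that moment, turning the shorter way round; what a row does not reach only later rows make up. A row lasts 1/10 s, in which the tool goes at most 50 mm and 8.59 degrees, less where a joint would pass 70% of its speed; a pose out of reach is approached as far as the arm can. A call with a number of a shift or a turn outside -1 to 1 is refused whole. A call with a gripper value outside its range is refused whole. The fingers move at their own pace and stop on an object; "newtons" is the grip in N (left out, the last holds). Time passes only in rows, so rows that repeat a pose let the fingers close, or fill a call up. It gives the time, the measured TCP pose, the force, the opening and the grip force at its end, in the units of the state.
- arm.get_obs(): the state, without advancing time (a new reading comes with each control period).
- arm.grab_frame(name): name is "side" or "top" or "wrist"; returns the picture (400x640x3 uint8, red, green, blue); there is no depth.
- arm.calibration(name): a dict with "K" (3x3 intrinsics, pixels), "k1" (the pictures are not rectified: a ray, as slopes to the right and down, at radius r is drawn at 1 + k1 r^2 times it, then the intrinsics apply), "cam_to_world" (4x4, takes a point from camera to world coordinates). Camera axes: x right, y up, looking along -z (the intrinsics and any distortion apply to the point x, -y, -z); pixel columns grow to the right and rows downward; lengths in m; the calibration is good to about 2 mm. A picture is of the moment at which its call begins: read the wrist's pose just before it. calibration takes no time and is no camera call; for the wrist camera it gives the pose at the moment of the call.
- arm.finish_job(): hands the job in; it is judged then, once.
The state is a dict: "time": time; "q": joint angles; "joint_vel": joint speeds; "tau": joint torques, N m; "ee_pos": TCP position; "orientation": TCP orientation; "wrist_force": force on the tool from outside, world axes, zero at the start; "wrist_torque": the same for the moment, N m; "opening": opening from 0.0 (shut) to 1.0 (fully open); "finger_force": force on a finger pad.
Only numpy, scipy, OpenCV 4.12 (cv2) and the standard library are available. Lean on these libraries where they do the work, as an engineer would, in place of code of your own. Each camera call takes 0.05 s, during which the arm holds its last target. There are 200 camera calls.

## Working session

There is one attempt and no reset: what is moved stays moved. The work goes in short steps, Python scripts to look and compute and a tool call to move; the robot and the scene stay as the last step left them, time stands still between calls to the robot, and variables do not carry over. Pictures are saved under pics/ and viewed, at most 10 in all, crops included, and the job is handed in when it is done.

Besides the shell and the picture viewer there is one more tool, called by a JSON object that holds its "fn" and its "kwargs". jog_arm: Moves the arm, as the interface text tells. Scaled input: -1 to 1 covers 1 m each way for a shift and 180 degrees each way for a turn. Its arguments: {"type":"object","properties":{"rows":{"type":"array","items":{"type":"array","items":{"type":"number"}}},"newtons":{"type":"number"}},"required":["rows"]}

```bash
mkdir -p pics; ls; cat > h.py <<'E'
import numpy as np, cv2
from cell import arm
def grab(name,fn=None):
    c=arm.calibration(name); im=np.ascontiguousarray(arm.grab_frame(name)[:,:,::-1])
    if fn: cv2.imwrite('pics/'+fn,im)
    return im,c
def ray(c,uv):
    K=np.array(c['K'],float);uv=np.array(uv,float).reshape(-1,1,2)
    p=cv2.undistortPoints(uv,K,np.array([c['k1'],0,0,0],float)).reshape(-1,2)
    T=np.array(c['cam_to_world']);d=np.c_[p[:,0],-p[:,1],-np.ones(len(p))]@T[:3,:3].T
    return T[:3,3],d
def onz(c,uv,z):
    o,d=ray(c,uv);return o+d*((z-o[2])/d[:,2])[:,None]
def blobs(im,lo,hi,amin=30):
    m=cv2.inRange(cv2.cvtColor(im,cv2.COLOR_BGR2HSV),np.array(lo),np.array(hi))
    cs,_=cv2.findContours(m,cv2.RETR_EXTERNAL,cv2.CHAIN_APPROX_NONE)
    return sorted([k for k in cs if cv2.contourArea(k)>=amin],key=cv2.contourArea,reverse=True)
def cen(k):
    m=cv2.moments(k);return np.array([m['m10']/m['m00'],m['m01']/m['m00']])
E
python3 - <<'E'
from h import *
np.set_printoptions(precision=4,suppress=True)
for n in('top','side'):
    im,c=grab(n,n+'0.png');print(n,c['k1'],np.array(c['K']).tolist(),np.array(c['cam_to_world']))
s=arm.get_obs();print(s)
E
```

```text
pics
top -0.07261425458462027 [[385.94953817586935, 0.0, 324.09700885453987], [0.0, 385.94953817586935, 200.9247897578315], [0.0, 0.0, 1.0]] [[-0.0142  0.995  -0.0988  0.4713]
 [-0.9999 -0.0148 -0.0058  0.0557]
 [-0.0073  0.0987  0.9951  1.1041]
 [ 0.      0.      0.      1.    ]]
side 0.018217872875779747 [[381.93225844105166, 0.0, 320.2187854026786], [0.0, 381.93225844105166, 200.14362826561566], [0.0, 0.0, 1.0]] [[ 0.9426  0.1949 -0.2712  0.3003]
 [-0.334   0.5525 -0.7637 -0.592 ]
 [ 0.001   0.8104  0.5859  0.6471]
 [ 0.      0.      0.      1.    ]]
{'time': 0.1, 'q': array([-1.5214,  0.3134,  1.4983, -0.    ,  1.331 , -0.2234]), 'joint_vel': array([ 0.0017, -0.0005, -0.0012, -0.0005,  0.0004,  0.0004]), 'tau': array([  0.0031, -40.281 , -25.2645,   0.0696,   0.0343,  -0.0001]), 'ee_pos': array([ 0.1414, -0.5054,  0.2382]), 'orientation': array([-3.1405, -0.0002,  0.2728]), 'wrist_force': array([-0.0471,  0.5294, -0.8996]), 'wrist_torque': array([0.0147, 0.0072, 0.0619]), 'finger_force': 0.0, 'opening': 1.0009503086479132}
```

View pics/top0.png

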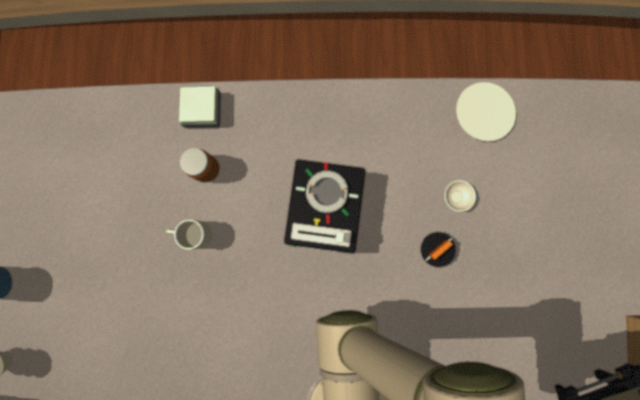

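View pics/side0.png

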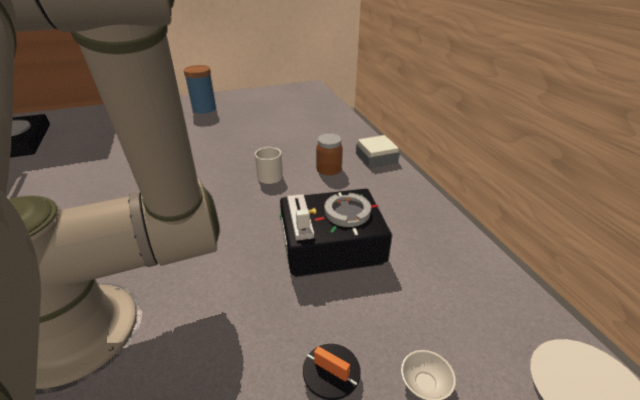

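The top view shows the collar at (327,192), the slider grip at (347,237), the clip at (317,221), the lid bar at (440,249) and the dish at (460,196). The side view agrees.

```bash
python3 - <<'E'
from h import *
np.set_printoptions(precision=4,suppress=True)
im=cv2.imread('pics/top0.png');c=arm.calibration('top')
o=[k for k in blobs(im,(5,150,120),(20,255,255),20) if cen(k)[0]>400][0]
r=cv2.minAreaRect(o);b=cv2.boxPoints(r);print('bar',cen(o),onz(c,[cen(o)],.059),onz(c,b,.059))
y=blobs(im,(22,120,100),(35,255,255),3)
for k in y[:3]: print('yel',cen(k),onz(c,[cen(k)],.106))
for k in blobs(im,(50,120,50),(80,255,255),3): print('grn',cen(k),onz(c,[cen(k)],.1))
for k in blobs(im,(0,180,100),(4,255,255),3)[:4]: print('red',cen(k),onz(c,[cen(k)],.1))
print('grip',onz(c,[[347,237]],.1545),'white',onz(c,[[300,189],[354,196]],.1),'collar',onz(c,[[327,192]],.119),'dish',onz(c,[[460,196]],.032),'mug',onz(c,[[189,234]],.08))
w=arm.calibration('wrist');T=np.array(w['cam_to_world']);s=arm.get_obs()
from scipy.spatial.transform import Rotation as R
Q=R.from_euler('xyz',s['orientation']).as_matrix()
print('cam in tool',Q.T@(T[:3,3]-s['ee_pos']),Q.T@T[:3,:3],w['K'][0],w['k1'])
E
```

```text
bar [440.5432 249.4863] [[ 0.4384 -0.251   0.059 ]] [[ 0.4257 -0.2187  0.059 ]
 [ 0.4677 -0.2728  0.059 ]
 [ 0.4523 -0.285   0.059 ]
 [ 0.4105 -0.2309  0.059 ]]
yel [316.3203 220.7516] [[0.5191 0.0824 0.106 ]]
grn [308.5 172. ] [[0.6481 0.1016 0.1   ]]
grn [344.2846 211.4553] [[0.5425 0.0094 0.1   ]]
red [327.375  218.8854] [[0.5238 0.0537 0.1   ]]
red [325.5 166. ] [[0.6635 0.0566 0.1   ]]
grip [[0.4758 0.0064 0.1545]] white [[ 0.6033  0.1244  0.1   ]
 [ 0.5827 -0.0169  0.1   ]] collar [[0.592  0.0537 0.119 ]] dish [[ 0.5859 -0.3206  0.032 ]] mug [[0.4893 0.4245 0.08  ]]
cam in tool [ 0.0664  0.0001 -0.1464] [[-0.0008  0.9654  0.2608]
 [ 1.      0.0009 -0.0001]
 [-0.0003  0.2608 -0.9654]] [285.9941   0.     323.0067] -0.013130823809122021
```

```bash
cat >> h.py <<'E'
from scipy.spatial.transform import Rotation as R
def rel(p,yaw,src=None):
    s=arm.get_obs() if src is None else src
    A=R.from_euler('xyz',s['orientation']);B=R.from_euler('xyz',[np.pi,0,yaw])
    print('turn',np.round((A.inv()*B).as_rotvec()/np.pi,4),'shift',np.round(A.inv().apply(np.array(p)-s['ee_pos']),4),'t',s['time'])
E
python3 - <<'E'
from h import *
rel([.5,.04,.25],-.147)
E
```

```text
turn [-0.0004  0.      0.1336] shift [ 0.4923 -0.4286 -0.0112] t 0.1
```

{"fn": "jog_arm", "kwargs": {"rows": [[0,0,0.134,0.3,-0.26,-0.011,-1],[0,0,0.134,0.3,-0.26,-0.011,-1],[0,0,0.134,0.3,-0.26,-0.011,-1],[0,0,0.134,0.3,-0.26,-0.011,-1],[0,0,0.134,0.3,-0.26,-0.011,-1],[0,0,0.134,0.3,-0.26,-0.011,-1],[0,0,0.134,0.3,-0.26,-0.011,-1],[0,0,0.134,0.3,-0.26,-0.011,-1]]}}

```text
time: 0.9
ee_pos: [0.3609, -0.1723, 0.2498]
orientation: [3.142, -0.0, -0.148]
wrist_force: [1.1, -0.5, -0.2]
opening: 1.005
finger_force: 0.0
```

```bash
python3 - <<'E'
from h import *
rel([.5,.04,.25],-.147)
E
```

```text
turn [ 0.     -0.0001 -0.0004] shift [ 1.062e-01 -2.306e-01 -2.000e-04] t 0.9
```

{"fn": "jog_arm", "kwargs": {"rows": [[0,0,0,0.106,-0.23,0,-1],[0,0,0,0.106,-0.23,0,-1],[0,0,0,0.106,-0.23,0,-1],[0,0,0,0.106,-0.23,0,-1],[0,0,0,0.106,-0.23,0,-1],[0,0,0,0.106,-0.23,0,-1],[0,0,0,0.106,-0.23,0,-1],[0,0,0,0.106,-0.23,0,-1]]}}

```text
time: 1.7
ee_pos: [0.4986, 0.0366, 0.2496]
orientation: [3.141, 0.001, -0.149]
wrist_force: [-0.6, -0.2, 0.8]
opening: 1.0
finger_force: 0.0
```

```bash
python3 - <<'E'
from h import *
im,c=grab('wrist','w1.png')
np.savez('w1.npz',**{k:np.array(v) for k,v in c.items()})
s=arm.get_obs();print(s['ee_pos'],s['orientation'])
E
```

```text
[0.49861311 0.03632129 0.24974279] [ 3.14135812e+00  2.52233368e-04 -1.49734754e-01]
```

View pics/w1.png

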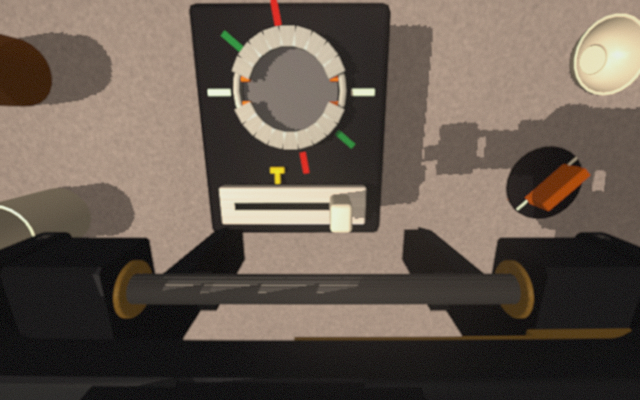

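The wrist view shows the collar at (291,87), the white marks at (219,92) and (363,92), the clip at (277,175) and the grip at (341,218). The lid bar is at (558,187) and the dish at (612,55).

```bash
python3 - <<'E'
from h import *
np.set_printoptions(precision=4,suppress=True)
im=cv2.imread('pics/w1.png');c=dict(np.load('w1.npz'))
h=cv2.cvtColor(im,cv2.COLOR_BGR2HSV)
y=[k for k in blobs(im,(20,120,100),(35,255,255),10) if 260<cen(k)[0]<300][0]
pc=onz(c,[cen(y)],.106)[0];print('clip',cen(y),pc)
W=[onz(c,[cen(k)],.1)[0] for k in blobs(im,(0,0,170),(180,90,255),20) if 80<cen(k)[1]<105 and (200<cen(k)[0]<232 or 350<cen(k)[0]<380)]
G=[onz(c,[cen(k)],.1)[0] for k in blobs(im,(50,120,50),(80,255,255),20)][:2]
print('white',W,'mid',np.mean(W,0),'green',G,'mid',np.mean(G,0))
D=[onz(c,[cen(k)],.1)[0] for k in blobs(im,(0,190,100),(4,255,255),20)][:2];print('red',D,np.mean(D,0))
d=W[0]-W[1];d*=np.sign(d[1]);print('white ang',np.arctan2(d[1],d[0]))
for P in(G,D):
  d=P[0]-P[1];d*=np.sign(d[0]);print('ang',np.arctan2(d[1],d[0]))
g=im[195:240,320:362].copy();print(g.max(2)[::3,::3])
o=[k for k in blobs(im,(5,150,60),(20,255,255),100) if cen(k)[0]>500][0];print('bar',cen(o),onz(c,[cen(o)],.055))
E
```

```text
clip [276.7596 172.9555] [0.5188 0.0812 0.106 ]
white [array([0.6052, 0.1231, 0.1   ]), array([ 0.5841, -0.0162,  0.1   ])] mid [0.5947 0.0534 0.1   ] green [array([0.6483, 0.1008, 0.1   ]), array([0.5416, 0.0069, 0.1   ])] mid [0.595  0.0539 0.1   ]
red [array([0.665 , 0.0553, 0.1   ]), array([0.5246, 0.0522, 0.1   ])] [0.5948 0.0537 0.1   ]
white ang 1.4203603210894626
ang 0.7218252253222137
ang 0.02188545074666062
[[235 234 236 232 174 128 127 119 117 129 151 149 148 146]
 [234 234 236 221 141 119 119 121 120 118 144 152 151 152]
 [230 229 229 212 152 123 120 122 121 120 128 153 152 152]
 [ 60  60  57 129 182 179 183 183 182 181 141 154 152 155]
 [ 50  53  48 138 234 234 234 232 233 233 196 146 148 151]
 [186 187 189 189 238 240 239 238 237 234 204 145 149 148]
 [235 235 234 220 237 240 239 238 235 235 205 146 151 151]
 [235 234 235 220 239 239 239 237 235 234 202 170 152 151]
 [234 235 235 223 238 240 237 236 235 235 197 228 221 232]
 [235 235 235 224 237 239 238 235 234 233 197 230 234 232]
 [ 72  75  71 120 239 238 236 235 234 234 194  76  71  71]
 [ 53  56  54 100 240 239 236 236 235 235 194  59  55  54]
 [ 69  68  69  65 200 230 228 228 228 225 143  62  65  71]
 [168 171 165 161 164 166 161 169 165 165 164 168 169 169]
 [171 168 166 169 169 166 164 171 170 170 164 166 170 162]]
bar [556.8677 186.5882] [[ 0.4427 -0.2474  0.055 ]]
```

```bash
python3 - <<'E'
from h import *
np.set_printoptions(precision=4,suppress=True)
c=dict(np.load('w1.npz'));u=np.array([.1494,.9888]);v=np.array([.9888,-.1494]);C=np.array([.5948,.0537])
for n,p in (('gripmid',onz(c,[[341,218.5]],.1545)[0]),('L',onz(c,[[331,218.5]],.1545)[0]),('R',onz(c,[[351,218.5]],.1545)[0]),('clip',np.array([.5188,.0812]))):
  q=p[:2]-C;print(n,p[:2],'x',q@v,'y',q@u)
g=C-.112*v; q=onz(c,[[341,218.5]],.1545)[0][:2]-C; g=g+u*(q@u); print(g); rel([g[0],g[1],.122],-.15); rel([g[0],g[1],.20],-.15)
E
```

```text
gripmid [0.4773 0.0232] x -0.11158689892039685 y -0.04772438176917116
L [0.4787 0.032 ] x -0.11158554928404418 y -0.038792255247264464
R [0.476  0.0143] x -0.11158891317873922 y -0.056658431158987006
clip [0.5188 0.0812] x -0.07925729999999996 y 0.015837600000000004
[0.4769 0.0232]
turn [0.0001 0.0001 0.0001] shift [-0.0195  0.0161  0.1278] t 1.75
turn [0.0001 0.0001 0.0001] shift [-0.0195  0.0162  0.0498] t 1.75
```

{"fn": "jog_arm", "kwargs": {"rows": [[0,0,0,-0.0195,0.016,0.04,-1],[0,0,0,-0.0195,0.016,0.08,-1],[0,0,0,-0.0195,0.016,0.11,-1],[0,0,0,-0.0195,0.016,0.126,-1],[0,0,0,-0.0195,0.016,0.126,1],[0,0,0,-0.0195,0.016,0.126,1],[0,0,0,-0.0195,0.016,0.126,1],[0,0,0,-0.0195,0.016,0.126,1]], "newtons": 15}}

```text
time: 2.55
ee_pos: [0.4779, 0.0242, 0.1247]
orientation: [3.142, -0.002, -0.148]
wrist_force: [-0.3, -0.2, 0.3]
opening: 0.662
finger_force: 0.0
```

{"fn": "jog_arm", "kwargs": {"rows": [[0,0,0,0,0,0,1],[0,0,0,0,0,0,1],[0,0,0,0,-0.015,0,1],[0,0,0,0,-0.03,0,1],[0,0,0,0,-0.045,0,1],[0,0,0,0,-0.0635,0,1],[0,0,0,0,-0.0635,0,1],[0,0,0,0,-0.0635,0,1]]}}

```text
time: 3.35
ee_pos: [0.4871, 0.0873, 0.1239]
orientation: [-3.141, -0.001, -0.148]
wrist_force: [1.8, 0.7, 2.4]
opening: 0.225
finger_force: 15.0
```

```bash
python3 - <<'E'
from h import *
np.set_printoptions(precision=4,suppress=True)
s=arm.get_obs();u=np.array([.1494,.9888]);v=np.array([.9888,-.1494]);C=np.array([.5948,.0537])
q=s['ee_pos'][:2]-C;print(q@v,q@u,s['opening']*.088,s['finger_force'])
im,c=grab('wrist','w2.png')
for k in blobs(im,(20,120,100),(35,255,255),10): print('yel',cen(k),(onz(c,[cen(k)],.106)[0][:2]-C)@u)
E
```

```text
-0.11153981512925332 0.017088204414895402 0.01984237520957567 15.000012328382581
yel [324.9031 179.731 ] 0.0157427231262648
```

View pics/w2.png

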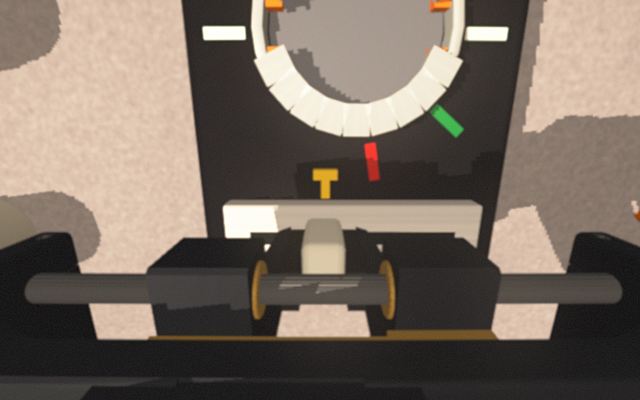

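Clip at (325,180) and grip at x≈324: they are level. Release and go to the lid.

{"fn": "jog_arm", "kwargs": {"rows": [[0,0,0,0,0,0,1],[0,0,0,0,0,0,0.2],[0,0,0,0,0,0,0.2],[0,0,0,0,0,0,0.2],[0,0,0,0,0,-0.03,0.2],[0,0,0,0,0,-0.08,-1],[0,0,0,0,0,-0.12,-1],[0,0,0,0,0,-0.12,-1]]}}

```text
time: 4.2
ee_pos: [0.4885, 0.0872, 0.2487]
orientation: [-3.141, -0.009, -0.148]
wrist_force: [1.3, 0.9, 0.3]
opening: 0.651
finger_force: 0.0
```

```bash
python3 - <<'E'
from h import *
rel([.441,-.249,.19],2.23)
E
```

```text
turn [ 0.0034 -0.0017 -0.7569] shift [0.0021 0.3396 0.0585] t 4.2
```

{"fn": "jog_arm", "kwargs": {"rows": [[0,0,-0.757,0.002,0.34,0.058,-1],[0,0,-0.757,0.002,0.34,0.058,-1],[0,0,-0.757,0.002,0.34,0.058,-1],[0,0,-0.757,0.002,0.34,0.058,-1],[0,0,-0.757,0.002,0.34,0.058,-1],[0,0,-0.757,0.002,0.34,0.058,-1],[0,0,-0.757,0.002,0.34,0.058,-1],[0,0,-0.757,0.002,0.34,0.058,-1]]}}

```text
time: 5.0
ee_pos: [0.4375, -0.2511, 0.1844]
orientation: [-3.14, -0.0, 0.924]
wrist_force: [0.2, 0.2, 0.8]
opening: 1.004
finger_force: 0.0
```

```bash
python3 - <<'E'
from h import *
rel([.441,-.249,.19],2.23)
E
```

```text
turn [-4.000e-04 -3.000e-04 -4.157e-01] shift [ 0.0038  0.0015 -0.0056] t 5.0
```

{"fn": "jog_arm", "kwargs": {"rows": [[0,0,-0.416,0.004,0.002,-0.006,-1],[0,0,-0.416,0.004,0.002,-0.006,-1],[0,0,-0.416,0.004,0.002,-0.006,-1],[0,0,-0.416,0.004,0.002,-0.006,-1],[0,0,-0.416,0.004,0.002,-0.006,-1],[0,0,-0.416,0.004,0.002,-0.006,-1],[0,0,-0.416,0.004,0.002,-0.006,-1],[0,0,-0.416,0.004,0.002,-0.006,-1]]}}

```text
time: 5.8
ee_pos: [0.4422, -0.2471, 0.1907]
orientation: [-3.141, -0.002, 2.125]
wrist_force: [-1.0, 0.3, 0.3]
opening: 0.999
finger_force: 0.0
```

{"fn": "jog_arm", "kwargs": {"rows": [[0,0,-0.035,0,0,0,-1],[0,0,-0.035,0,0,0,-1],[0,0,-0.035,0,0,0,-1],[0,0,-0.035,0,0,0,-1],[0,0,-0.035,0,0,0,-1],[0,0,-0.035,0,0,0,-1],[0,0,-0.035,0,0,0,-1],[0,0,-0.035,0,0,0,-1]]}}

```text
time: 6.6
ee_pos: [0.4426, -0.2473, 0.1917]
orientation: [3.142, 0.0, 2.229]
wrist_force: [0.2, 1.0, 0.7]
opening: 1.0
finger_force: 0.0
```

```bash
python3 - <<'E'
from h import *
np.set_printoptions(precision=4,suppress=True)
im,c=grab('wrist','w3.png');np.savez('w3.npz',**{k:np.array(v) for k,v in c.items()})
s=arm.get_obs();print(s['ee_pos'],s['orientation'],s['q'])
for k in blobs(im,(5,150,60),(20,255,255),100): print(cen(k),cv2.minAreaRect(k),onz(c,cv2.boxPoints(cv2.minAreaRect(k)),.059))
E
```

```text
[ 0.4426 -0.2473  0.1917] [-3.1416  0.      2.2289] [-0.7409  0.3159  1.6214 -0.      1.2042 -1.3991]
[315.2951 189.2954] ((315.0, 189.5), (67.0, 16.0), 90.0) [[ 0.4101 -0.2316  0.059 ]
 [ 0.4224 -0.222   0.059 ]
 [ 0.4648 -0.2769  0.059 ]
 [ 0.4517 -0.2871  0.059 ]]
[127.1192 288.2092] ((130.1157684326172, 288.343994140625), (33.135066986083984, 59.608367919921875), 10.007980346679688) [[ 0.3382 -0.5168  0.059 ]
 [ 0.3137 -0.4418  0.059 ]
 [ 0.3452 -0.426   0.059 ]
 [ 0.3718 -0.5003  0.059 ]]
[562.1379 333.8381] ((525.4929809570312, 333.8081359863281), (9.221752166748047, 209.0802764892578), 89.42127990722656) [[ 0.636  -0.3124  0.059 ]
 [ 0.8324 -0.1605  0.059 ]
 [ 0.8436 -0.1684  0.059 ]
 [ 0.645  -0.3218  0.059 ]]
[519.5408 289.7773] ((515.9547729492188, 288.7432861328125), (58.797367095947266, 33.13506317138672), 79.99201965332031) [[ 0.6401 -0.1996  0.059 ]
 [ 0.6634 -0.1731  0.059 ]
 [ 0.7289 -0.2153  0.059 ]
 [ 0.7044 -0.2436  0.059 ]]
```

View pics/w3.png

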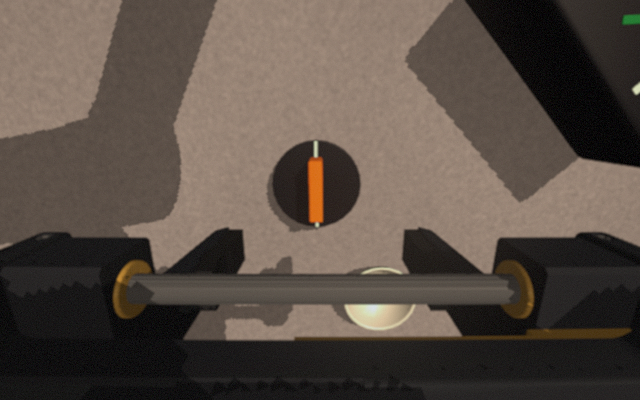

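The bar is at (315,190), aligned with the image column direction, with the cap centred near (316.5,183).

```bash
python3 - <<'E'
from h import *
np.set_printoptions(precision=4,suppress=True)
im=cv2.imread('pics/w3.png');c=dict(np.load('w3.npz'));h=cv2.cvtColor(im,cv2.COLOR_BGR2HSV)
print(im[150:230:3,316].tolist())
x=np.array([np.cos(2.229),np.sin(2.229)])
k=[k for k in blobs(im,(5,150,60),(20,255,255),100) if 300<cen(k)[0]<330][0][:,0]
for r in (170,195,218): 
  w=k[k[:,1]==r][:,0];print(r,w.min(),w.max())
for r0 in (156,160,163,166):
  a,b=onz(c,[[315,r0],[316,223.5]],.059)[:,:2];print(r0,np.linalg.norm(a-b),(a+b)/2)
print('cap',onz(c,[[316.5,184],[273,184],[360,184],[316.5,140],[316.5,228]],.025))
for d in(.47-.47,):pass
rel([.4372,-.2544,.029],2.229)
E
```

```text
[[167, 198, 195], [162, 196, 192], [155, 186, 190], [25, 76, 167], [26, 110, 218], [25, 112, 217], [27, 110, 217], [27, 111, 218], [22, 110, 217], [23, 110, 218], [25, 112, 217], [30, 113, 219], [24, 111, 218], [25, 112, 218], [27, 112, 218], [26, 113, 218], [27, 112, 218], [28, 112, 218], [24, 111, 218], [25, 111, 218], [23, 110, 217], [22, 111, 218], [26, 111, 219], [23, 111, 219], [117, 149, 186], [161, 191, 189], [78, 86, 98]]
170 307 323
195 308 323
218 308 323
156 0.06987856702585987 [ 0.4378 -0.2543]
160 0.06597657024319009 [ 0.439  -0.2558]
163 0.0630316797222353 [ 0.4399 -0.257 ]
166 0.06007085848698567 [ 0.4408 -0.2582]
cap [[ 0.4384 -0.2546  0.025 ]
 [ 0.3998 -0.2844  0.025 ]
 [ 0.477  -0.2248  0.025 ]
 [ 0.409  -0.216   0.025 ]
 [ 0.4703 -0.2965  0.025 ]]
turn [-0.  0. -0.] shift [-0.0023 -0.0086  0.1627] t 6.65
```

```bash
python3 - <<'E'
from h import *
rel([.4397,-.2563,.030],2.229)
E
```

```text
turn [-0.  0. -0.] shift [-0.0053 -0.0078  0.1617] t 6.65
```

{"fn": "jog_arm", "kwargs": {"rows": [[0,0,0,-0.005,-0.008,0.05,-1],[0,0,0,-0.005,-0.008,0.09,-1],[0,0,0,-0.005,-0.008,0.13,-1],[0,0,0,-0.005,-0.008,0.15,-1],[0,0,0,-0.005,-0.008,0.16,-1],[0,0,0,-0.005,-0.008,0.161,1],[0,0,0,-0.005,-0.008,0.161,1],[0,0,0,-0.005,-0.008,0.161,1]], "newtons": 40}}

```text
time: 7.45
ee_pos: [0.4399, -0.2566, 0.0319]
orientation: [3.141, 0.002, 2.229]
wrist_force: [-0.4, 0.5, -0.6]
opening: 0.75
finger_force: 0.0
```

{"fn": "jog_arm", "kwargs": {"rows": [[0,0,0,0,0,0,1],[0,0,0,0,0,0,1],[0,0,0,0,0,0,1],[0,0,0,0,0,0,1],[0,0,0,0,0,0,1],[0,0,0,0,0,0,1],[0,0,0,0,0,0,1],[0,0,0,0,0,0,1]]}}

```text
time: 8.25
ee_pos: [0.4393, -0.2561, 0.0307]
orientation: [3.142, -0.0, 2.229]
wrist_force: [-0.1, 0.9, -0.7]
opening: 0.157
finger_force: 40.0
```

```bash
python3 - <<'E'
from h import *
np.set_printoptions(precision=4,suppress=True)
s=arm.get_obs();print(s['ee_pos'],s['orientation'],s['opening']*.088,s['finger_force'])
rel([.50,-.05,.23],1.421)
E
```

```text
[ 0.4393 -0.2561  0.0307] [ 3.1416 -0.0001  2.2291] 0.013772751000160375 39.98652418144047
turn [-0.     -0.      0.2572] shift [ 0.1259  0.1741 -0.1993] t 8.25
```

{"fn": "jog_arm", "kwargs": {"rows": [[0,0,0,0,0,-0.04,1],[0,0,0,0,0,-0.08,1],[0,0,0,0,0,-0.12,1],[0,0,0.05,0.02,0.03,-0.16,1],[0,0,0.09,0.04,0.06,-0.199,1],[0,0,0.13,0.065,0.09,-0.199,1],[0,0,0.17,0.09,0.12,-0.199,1],[0,0,0.21,0.11,0.15,-0.199,1]]}}

```text
time: 9.05
ee_pos: [0.4906, -0.0755, 0.2299]
orientation: [3.142, -0.0, 1.564]
wrist_force: [1.5, 0.2, -1.8]
opening: 0.153
finger_force: 40.0
```

```bash
python3 - <<'E'
from h import *
rel([.5948,.0537,.20],1.421)
E
```

```text
turn [ 0.     -0.      0.0456] shift [0.1299 0.1034 0.0299] t 9.05
```

{"fn": "jog_arm", "kwargs": {"rows": [[0,0,0.02,0.03,0.025,0.01,1],[0,0,0.0455,0.06,0.05,0.02,1],[0,0,0.0455,0.09,0.075,0.03,1],[0,0,0.0455,0.11,0.09,0.03,1],[0,0,0.0455,0.125,0.1,0.03,1],[0,0,0.0455,0.13,0.1035,0.03,1],[0,0,0.0455,0.13,0.1035,0.03,1],[0,0,0.0455,0.13,0.1035,0.03,1]]}}

```text
time: 9.85
ee_pos: [0.594, 0.0518, 0.1997]
orientation: [-3.141, 0.0, 1.426]
wrist_force: [0.6, -0.4, -2.1]
opening: 0.154
finger_force: 40.0
```

```bash
python3 - <<'E'
from h import *
np.set_printoptions(precision=4,suppress=True)
rel([.5948,.0537,.1347],1.421);s=arm.get_obs();print(s['ee_pos'],s['wrist_force'])
im,c=grab('wrist','w4.png');np.savez('w4.npz',**{k:np.array(v) for k,v in c.items()})
E
```

```text
turn [-0.0001  0.0001  0.0016] shift [0.002  0.0005 0.065 ] t 9.85
[0.594  0.0518 0.1997] [ 0.5855 -0.3875 -2.0876]
```

View pics/w4.png

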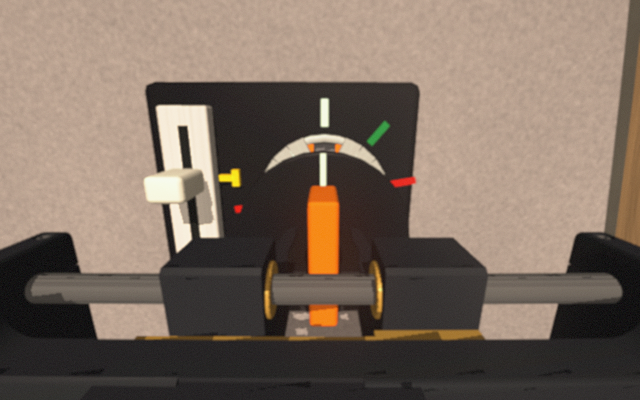

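The bar is at column 323, the white mark and notch at column 324, and the slider grip at row 185 near the clip at row 178. The view is aligned, so I descend.

{"fn": "jog_arm", "kwargs": {"rows": [[0,0,0.001,0.0015,0.0005,0.01,1],[0,0,0.001,0.0015,0.0005,0.02,1],[0,0,0.001,0.0015,0.0005,0.03,1],[0,0,0.001,0.0015,0.0005,0.04,1],[0,0,0.001,0.0015,0.0005,0.046,1],[0,0,0.001,0.0015,0.0005,0.05,1],[0,0,0.001,0.0015,0.0005,0.054,1],[0,0,0.001,0.0015,0.0005,0.056,1]]}}

```text
time: 10.7
ee_pos: [0.5951, 0.0539, 0.1435]
orientation: [-3.142, -0.0, 1.423]
wrist_force: [-1.2, -0.3, -1.6]
opening: 0.155
finger_force: 40.0
```

{"fn": "jog_arm", "kwargs": {"rows": [[0,0,0,0,0,0.002,1],[0,0,0,0,0,0.004,1],[0,0,0,0,0,0.006,1],[0,0,0,0,0,0.0075,1],[0,0,0,0,0,0.0085,1],[0,0,0,0,0,0.0085,1],[0,0,0,0,0,0.0085,1],[0,0,0,0,0,0.0085,1]]}}

```text
time: 11.5
ee_pos: [0.5951, 0.0539, 0.1353]
orientation: [3.141, -0.0, 1.423]
wrist_force: [-0.1, -0.7, -1.6]
opening: 0.153
finger_force: 40.0
```

{"fn": "jog_arm", "kwargs": {"rows": [[0,0,0.03,0,0,0,1],[0,0,0.06,0,0,0,1],[0,0,0.09,0,0,0,1],[0,0,0.12,0,0,0,1],[0,0,0.15,0,0,0,1],[0,0,0.18,0,0,0,1],[0,0,0.205,0,0,0,1],[0,0,0.2235,0,0,0,1]]}}

```text
time: 12.3
ee_pos: [0.595, 0.054, 0.1353]
orientation: [-3.141, 0.0, 0.718]
wrist_force: [-0.3, -0.4, -1.3]
opening: 0.151
finger_force: 40.0
```

{"fn": "jog_arm", "kwargs": {"rows": [[0,0,0,0,0,0,1],[0,0,0,0,0,0,1],[0,0,0,0,0,0,1],[0,0,0,0,0,0,1],[0,0,0,0,0,0,1],[0,0,0,0,0,0,1],[0,0,0,0,0,0,1],[0,0,0,0,0,0,1]]}}

```text
time: 13.1
ee_pos: [0.595, 0.054, 0.1352]
orientation: [-3.141, 0.0, 0.721]
wrist_force: [-1.1, -0.1, -0.7]
opening: 0.154
finger_force: 40.0
```

```bash
python3 - <<'E'
from h import *
np.set_printoptions(precision=4,suppress=True)
s=arm.get_obs();print(s['ee_pos'],s['orientation'],s['wrist_force'],s['wrist_torque'],s['finger_force'])
im,c=grab('wrist','w5.png')
im,c=grab('top');cv2.imwrite('pics/t5.png',cv2.resize(im[140:270,270:400],None,fx=4,fy=4))
E
```

```text
[0.595  0.054  0.1352] [-3.1414  0.0001  0.7212] [-1.0798 -0.1003 -0.7322] [0.191  0.3629 0.0989] 39.99078691005707
```

View pics/w5.png

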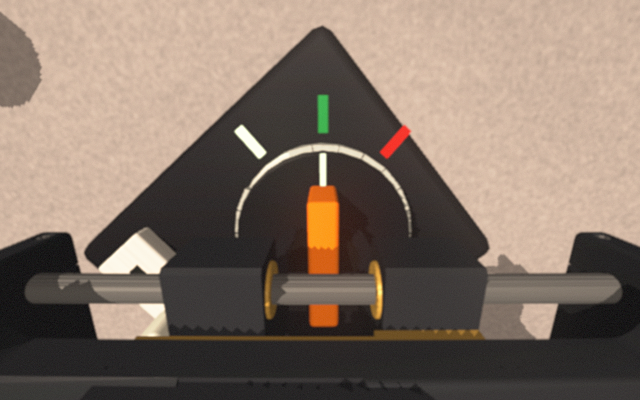

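The handle, at column 323, points at the green mark at (323,113). The lid sits inside the rim, the resisting torque is about 0.1 N m, and the grip is at 40 N. Handing in.

```bash
python3 -c "
from cell import arm
print(arm.finish_job())"
```

```text
the job is handed in; nothing more can be done
None
```

I handed the job in at about 13 s, but no verdict came back. By my measurements the slider grip is level with the yellow clip to about 1.5 mm, the lid is fully down and twisted to the green marks, still held at 40 N, and the dish, mug and jar were not touched.

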